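# Park the castor wheel at the top of the parts gutter

### The job

Push the grey castor wheel with a fingertip up its lane of the sloping gutter and over the crest, so that it comes to rest in the pocket against the upright end stop and cannot roll back, then take the hand away. Keep it rolling or sliding along the lane, gently: do not lift, carry or fling it. Leave the wooden round in the other lane and everything else on the table where it is.

Things in the scene. Friction and masses are not known exactly. Their poses are not given: they have to be found in the camera images.
- wheel: the castor wheel to move: grey plastic, 44 mm diameter, 32 mm wide, black groove round its tread, black hubs with steel axle ends, about 0.06 to 0.13 kg. Starts standing on its tread in one of the two lanes of the gutter, resting against the low lip. Origin at its centre; its y axis is its axle (across the lane). It rolls freely (and slides easily on the aluminium), and rolls back down if let go on the slope
- dowel: beech round offcut, 44 mm diameter, 43 mm long, plain wood, in the other lane, resting against the low lip; it stays there. Origin at its centre, y along its axis
- gutter: fixed aluminium gutter on a plywood base (x -123 to +113, y -80 to +80 mm). Origin on the table under its middle; x points uphill along the lanes, y across, z up. Two lanes centred at y = +38 and y = -38 mm, each 46 mm wide. Side walls, the 30 mm wide rib between the lanes and the lip across the low end all stand 10 mm above the lane floor
- slope (a point): point midway between the lanes at the low lip's inner face, floor height (gutter x -120, y 0, z 22 mm). Its x axis points up the 8 degree slope, its z axis is square to the lane floor, so a wheel on the slope has its centre at z = 22 mm here. The wheel at rest at the lip: centre at gutter x -105, z 46 mm
- crest (a point): crest of the lane floor, midway between the lanes (gutter x +55, y 0, z 47 mm). Up to here the floor climbs at 8 degrees; beyond it falls at 10 degrees into the short pocket, to the end stop
- stop (a point): point on the face of the end stop, an upright plate across both lanes with its top 78 mm above the table (gutter x +107, y 0, z 64 mm). The wheel resting in the pocket against it has its centre 22 mm before this face at this height: gutter x 85, z 64 mm
- spare: bystander: another castor wheel lying flat on the table next to the gutter, 44 mm across, 30 mm tall; origin at centre of its underside
- driver: bystander: screwdriver lying on the table
- cup: bystander: paper cup, 85 mm tall, 72 mm across
- pump: bystander: white pump bottle, 185 mm tall, 68 mm across
- tin: bystander: open steel tin 100 x 140 x 45 mm
There are look-alikes about, which are no part of the job. Leave any orange or purple look-alike of the wheel alone.

How it is judged:
By the outcome, as a careful person would: the job done as asked, in the order asked, and still so for the second after the job is handed in, with the robot touching nothing.
It also fails if it takes over 40 s, if anything falls off the work surface, if the arm or the gripper's body presses on something with over 40 N, if the wrist force passes 120 N, or if a joint passes its speed limit or range.

### The arm

A 6-joint arm with a two-finger parallel gripper is mounted at the origin on the work surface. World frame = base frame: x ahead of the robot, y to its left, z up, the work surface at z = 0. Lengths are in m, angles in rad, forces in N, time in s.
With the tool pointing down it reaches from about 0.375 to 0.9 m from the base axis. Payload 3.1 kg.
Tool frame: the origin (TCP) lies at the centre of the arm's flange, where the gripper is bolted on; the fingertips stand 173 mm ahead of it and the grasp point (between the pads) lies 155 mm ahead of it; z points along the fingers, x is the direction in which the jaws open and shut, and the axes are right-handed (so a half turn about z gives the same grasp; the last joint's range is limited). The gripper opens to 85 mm and grips with 20 to 120 N. Pads are 22 mm wide; open, the fingers measure 114 mm over their backs; the gripper's body (76 mm by 85 mm) begins 54 mm behind the grasp point. The pads swing forward as they close: fully open they stand 13 mm farther back than shut.
Start: joints at [1.054, 0.527, 1.433, -0, 1.181, -0.178], TCP at [0.208, 0.589, 0.405] pointing down, gripper open.
Joint ranges: [-3.08, 3.08], [-0.75, 2.2], [0.22, 2.44], [-1.43, 4.57], [0, 2.65], [-2.85, 2.85]. Speed limits (rad/s): [2.79, 2.79, 3.14, 3.14, 3.14, 3.14].

### API

Orientations are given as a unit quaternion [x, y, z, w].
In Python, from station import manip gives the robot as it stands.
- The arm moves only by the shell command python3 -m jog 'ROWS' [OPENING] [FORCE]. ROWS is JSON, a list that holds one entry, the list of rows, each a list of 4 numbers: the shift along the world's x, y, z in mm, then the turn about the world's z in degrees. A call has exactly 8 rows; each row shifts and turns the commanded pose from where the row before left it; what a row does not reach is not made up. A row lasts 1/8 s, in which the tool goes at most 62.5 mm and 10.7 degrees, less where a joint would pass 70% of its speed; a pose out of reach is approached as far as the arm can. A call is refused whole if a number of a shift passes 62.5 or a number of a turn 10.7, either way. A call with a gripper value outside its range is refused whole. OPENING is the opening in per cent of the stroke, from 0 (shut) to 100 (fully open), set as the call begins (- or left out, the last holds). The fingers move at their own pace and stop on an object; FORCE is the grip in N (left out, the last holds). Time passes only in rows, so rows that do not move let the fingers close, or fill a call up. It gives the time, the measured TCP pose, the force and the opening at its end, in the units of the state.
- manip.sense(): the state, without advancing time (a new reading comes with each control period).
- manip.snapshot(name): name is "scene" or "top" or "wrist"; returns the picture (384x512x3 uint8, red, green, blue); there is no depth.
- manip.camera_info(name): a dict with "fx", "fy", "cx", "cy" (pixels), "R" (3x3) and "t" (3): a world point X has camera coordinates R X + t. Camera axes: x right, y down, z forward; pixel columns grow to the right and rows downward; lengths in m; the calibration is good to about 2 mm. A picture is of the moment at which its call begins: read the wrist's pose just before it. camera_info takes no time and is no camera call; for the wrist camera it gives the pose at the moment of the call.
- manip.sign_off(): hands the job in, once; it reports no verdict.
The state is a dict: "t": time; "q": joint angles; "qd": joint speeds; "tau": joint torques, N m; "tcp_pos": TCP position; "tool_rot": TCP orientation; "force": force on the tool from outside, world axes, zero at the start; "ft_torque": the same for the moment, N m; "finger_gap": opening from 0.0 (shut) to 1.0 (fully open).
Only numpy, scipy, OpenCV 4.12 (cv2) and the standard library are available. Lean on these libraries where they do the work, as an engineer would, in place of code of your own. Each camera call takes 0.05 s, during which the arm holds its last target. There are 200 camera calls.

## Working session

There is one attempt and no reset: what is moved stays moved. The work goes in short steps, Python scripts to look and compute and a shell command to move; the robot and the scene stay as the last step left them, time stands still between calls to the robot, and variables do not carry over. Pictures are saved under pics/ and viewed, about 8 in all and at most 12, crops included, and the job is handed in when it is done.

```bash
mkdir -p pics
cat > h.py <<'E'
from station import manip
import numpy as np, cv2
def snap(n,f):
    im=manip.snapshot(n); cv2.imwrite('pics/'+f,cv2.cvtColor(im,cv2.COLOR_RGB2BGR)); return im
def ray(n,u,v,z):
    c=manip.camera_info(n);R=np.array(c['R']);t=np.array(c['t'])
    o=-R.T@t;d=R.T@np.array([(u-c['cx'])/c['fx'],(v-c['cy'])/c['fy'],1]);return o+d*(z-o[2])/d[2]
def proj(n,X):
    c=manip.camera_info(n);p=np.array(c['R'])@np.array(X)+np.array(c['t']);return np.array([c['fx']*p[0]/p[2]+c['cx'],c['fy']*p[1]/p[2]+c['cy']])
E
python3 - <<'E'
from h import *
a=snap('top','top0.png');b=snap('scene','scene0.png')
s=manip.sense();print(s['t'],s['tcp_pos'],s['tool_rot'],s['force'])
for n in('top','scene'):
    c=manip.camera_info(n);R=np.array(c['R']);print(n,c['fx'],-R.T@np.array(c['t']),R[2])
E
```

```text
0.1 [0.20754087 0.58919402 0.40383056] [ 8.16200586e-01  5.77767803e-01 -8.98371376e-04  4.02031558e-04] [ 0.5033854  -0.94625649 -1.06853643]
top 442.0913842304712 [0.50108981 0.0543998  1.50926   ] [ 0.07808971  0.00164717 -0.99694498]
scene 433.45189077921873 [ 1.15980923 -0.26569216  1.05530073] [-0.48588533  0.26687741 -0.83228114]
```

View pics/top0.png

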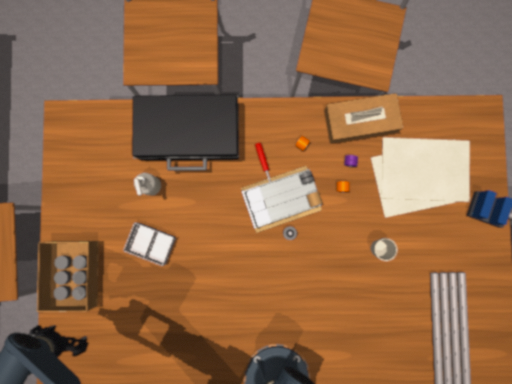

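View pics/scene0.png

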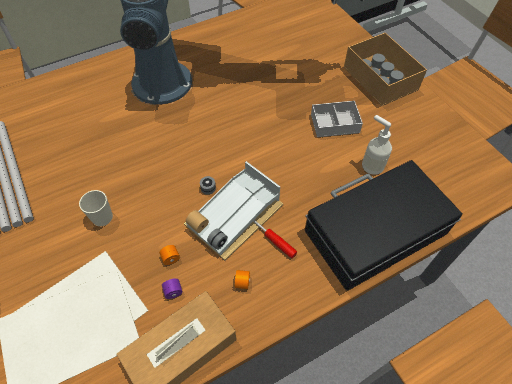

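The top view shows the gutter at about (282,198), with its low end to the right. Wheel candidates:
- grey wheel in the gutter: top (307,176), scene (218,239)
- wooden dowel in the gutter: scene (198,219)
- spare lying flat: top (290,233)
- orange look-alikes: top (303,143) and (343,186)
- purple look-alike: top (351,160)
- grey cylinders in the far box: top (70,275)

I choose the grey one in the gutter and will check it in one close crop.

Run:
```python
from h import *
a=cv2.imread('pics/top0.png')[155:245,230:335];b=cv2.imread('pics/scene0.png')[150:270,170:305]
A=cv2.resize(a,(420,360),interpolation=cv2.INTER_CUBIC);B=cv2.resize(b,(378,336),interpolation=cv2.INTER_CUBIC)
o=np.zeros((360,800,3),np.uint8);o[:,:420]=A;o[:336,422:]=B;cv2.imwrite('pics/crop0.png',o)
# base plywood outline in top
hsv=cv2.cvtColor(cv2.imread('pics/top0.png'),cv2.COLOR_BGR2HSV)
m=np.zeros(hsv.shape[:2],np.uint8);m[160:238,236:328]=((hsv[...,1]<60)&(hsv[...,2]>120))[160:238,236:328]*255
c=max(cv2.findContours(m,0,1)[0],key=cv2.contourArea);r=cv2.minAreaRect(c);print(r);P=cv2.boxPoints(r)
for p in P:print(p,ray('top',*p,.035))
```

```text
((280.5588073730469, 195.76470947265625), (43.790992736816406, 71.57238006591797), 70.34617614746094)
[239.4932 187.181 ] [0.6315284  0.11436491 0.035     ]
[306.8959  163.10861] [ 0.70995294 -0.11290267  0.035     ]
[321.62442 204.34842] [ 0.57067283 -0.15911846  0.035     ]
[254.22171 228.4208 ] [0.49335922 0.06665778 0.035     ]
```

View pics/crop0.png

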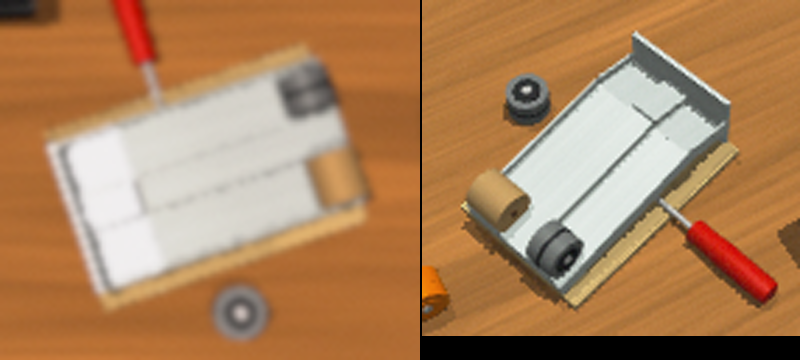

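The crop confirms it: grey wheel with black groove at top (306.7,177.5), scene (217.9,238.6), against the low lip. The dowel is in the other lane at top (314.2,199.5). The end stop is the upright plate on the left.

Run:
```python
from h import *
w=ray('top',306.7,177.5,.046);d=ray('top',314.2,199.5,.046)
print('wheel',w,ray('scene',217.9,238.6,.046),'dowel',d,ray('scene',197.1,220,.046),np.linalg.norm(w-d))
s1=ray('top',230+52/4,155+147/4,.078);s2=ray('top',230+105/4,155+300/4,.078);print('stop',s1,s2,np.linalg.norm(s1-s2))
# scene stop top corners
s3=ray('scene',170+(635-422)/2.8,150+33/2.8,.078);s4=ray('scene',170+(730-422)/2.8,150+103/2.8,.078);print(s3,s4,np.linalg.norm(s3-s4))
for v in(w-d,s1-s2,s4-s3):print(np.degrees(np.arctan2(v[1],v[0])))
sp=ray('top',290,233,.03);print('spare',sp)
from scipy.spatial.transform import Rotation as Ro
q=manip.sense()['tool_rot'];print(Ro.from_quat(q).as_matrix())
```

```text
wheel [ 0.66013935 -0.10999306  0.046     ] [ 0.66280869 -0.10453047  0.046     ] dowel [ 0.58653077 -0.133309    0.046     ] [ 0.58635932 -0.12871587  0.046     ] 0.07721306305499218
stop [0.61269013 0.10136165 0.078     ] [0.48843044 0.05981762 0.078     ] 0.13102051814586463
[0.50002519 0.06631921 0.078     ] [0.61929462 0.10678531 0.078     ] 0.12594721781286822
17.57589516593598
18.486444611333496
18.741204718215506
spare [ 0.47669722 -0.05229935  0.03      ]
[[ 3.32367118e-01  9.43149561e-01 -1.00194071e-03]
 [ 9.43148117e-01 -3.32368409e-01 -1.69437690e-03]
 [-1.93106427e-03 -3.81823325e-04 -9.99998063e-01]]
```

```bash
python3 -m jog '[[[29,-46,0,-3.3],[29,-46,0,-3.3],[29,-46,0,-3.3],[29,-46,0,-3.3],[29,-46,0,-3.3],[29,-46,0,-3.3],[29,-46,0,-3.3],[29,-46,0,-3.3]]]' 0 20
python3 -m jog '[[[30,-48,0,-3.3],[30,-48,0,-3.3],[30,-48,0,-3.3],[30,-48,0,-3.3],[30,-48,-20,-3.3],[30,-48,-30,-3.3],[29,-46,-40,-3],[29,-46,-30,-3]]]'
python3 - <<'E'
from h import *
snap('wrist','w1.png');s=manip.sense();print(s)
print(proj('wrist',[.6615,-.107,.046]),proj('wrist',[.6008,.0735,.064]))
E
```

```text
t: 1.1
tcp_pos: [0.4403, 0.2198, 0.4045]
tool_rot: [0.927, 0.375, -0.0, -0.0]
force: [0.7, -0.0, 0.6]
finger_gap: 0.005
t: 2.1
tcp_pos: [0.675, -0.1552, 0.2862]
tool_rot: [0.987, 0.159, -0.001, -0.001]
force: [-0.6, -0.7, 0.5]
finger_gap: 0.001
{'t': 2.15, 'q': array([-0.39381974,  0.7618726 ,  1.33447616, -0.00345045,  1.04556333,
       -0.70612731]), 'qd': array([ 0.01961511, -0.05357682,  0.09404293,  0.00221089,  0.03604274,
       -0.00528897]), 'tau': array([ 1.29173210e+01, -7.16617441e+01, -1.48928896e+01,  1.11973967e+00,
        1.40461039e+00,  3.97935131e-03]), 'tcp_pos': array([ 0.67726812, -0.16162046,  0.28113061]), 'tool_rot': array([ 9.87696699e-01,  1.56374477e-01, -9.16264297e-04,  1.18896644e-03]), 'force': array([ 3.31643187, -4.2041336 , -2.11262751]), 'ft_torque': array([-0.12671694, -0.14199323, -0.0161504 ]), 'finger_gap': -0.002616326948655276}
[256.17450329 128.43589142] [ 252.27981443 -289.146993  ]
```

View pics/w1.png

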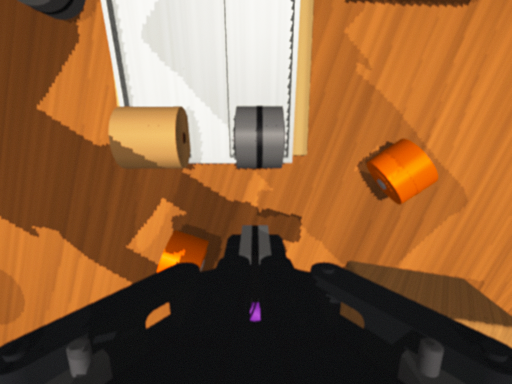

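The wrist view shows the wheel at (259,137) straight ahead of the shut fingertips (255,240). The dowel is at (150,137) and one orange look-alike at (183,250), just left of the fingers.

Run:
```python
from h import *
s=manip.sense();print(s['tcp_pos'])
w=ray('wrist',259,137,.055);o=ray('wrist',183,250,.03);d=ray('wrist',150,137,.055);print(w,o,d)
l=ray('wrist',210,163,.032);print('lip',l)
u=np.array([-.312,.95,0]);y=np.array([-.95,-.312,0]);t=s['tcp_pos']
for n,p in(('w',w),('o',o),('d',d),('lip',l)):print(n,(p-t)@u,(p-t)@y)
a=ray('wrist',225,20,.04)-ray('wrist',228,150,.03);print(np.degrees(np.arctan2(a[1],a[0])))
print(np.degrees(np.arctan2(*(w-d)[1::-1])))
```

```text
[ 0.67726812 -0.16162046  0.28113061]
[ 0.66491543 -0.11142759  0.055     ] [ 0.63390002 -0.22229551  0.03      ] [ 0.59494331 -0.13409901  0.055     ]
lip [ 0.63587336 -0.14329214  0.032     ]
w 0.05153727338379937 -0.0039251161845576515
o -0.044110444505166345 0.060130314593527336
d 0.05183072368324433 0.06962187418704524
lip 0.030327074294938926 0.033606589395150425
107.24900276458237
17.9526617379835
```

```bash
python3 -m jog '[[[2,1,-15,0],[0,0,-15,0],[0,0,-15,0],[0,0,-12,0],[0,0,-8,0],[0,0,-4,0],[0,0,0,0],[0,0,0,0]]]'
python3 - <<'E'
from h import *
a=snap('scene','s2.png');cv2.imwrite('pics/s2.png',cv2.resize(cv2.imread('pics/s2.png')[150:290,130:310],None,fx=4,fy=4,interpolation=2))
b=snap('wrist','w2.png');s=manip.sense();print(s['tcp_pos'],s['force'],proj('scene',s['tcp_pos']-[0,0,.173]))
E
```

```text
t: 3.15
tcp_pos: [0.677, -0.1531, 0.2199]
tool_rot: [0.987, 0.16, 0.0, 0.0]
force: [0.4, 0.4, 0.2]
finger_gap: -0.002
[ 0.6769599  -0.15308566  0.21991849] [0.58616754 0.40630652 1.23278287] [203.1866138  251.07634595]
```

View pics/s2.png

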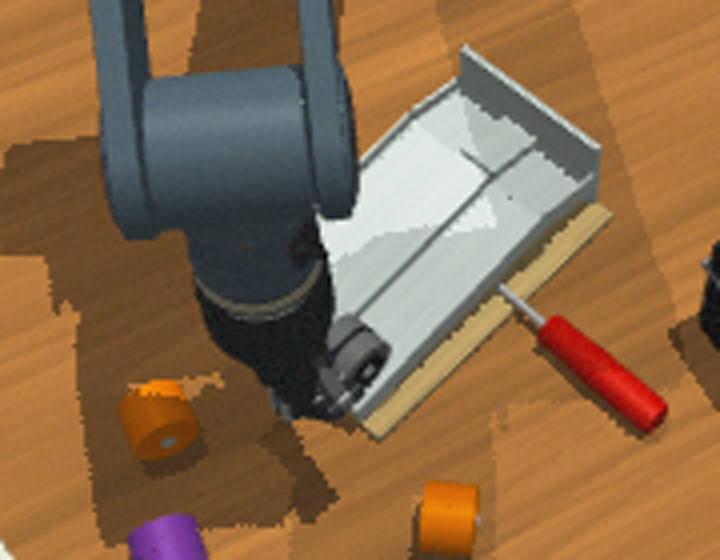

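The fingertips are just behind the wheel, clear of the lip, with nothing touching. I lower about 8 mm and start pushing up the slope.

```bash
python3 -m jog '[[[0,0,-8,0],[0,0,0,0],[-1.9,5.7,0,0],[-1.9,5.7,0.4,0],[-1.9,5.7,0.8,0],[-1.9,5.7,0.8,0],[-1.9,5.7,0.8,0],[-1.9,5.7,0.8,0]]]'
python3 - <<'E'
from h import *
b=snap('wrist','w3.png');s=manip.sense();print(s['tcp_pos'],s['force'])
E
```

```text
t: 4.25
tcp_pos: [0.6653, -0.1183, 0.2152]
tool_rot: [0.987, 0.16, 0.0, 0.0]
force: [0.7, -0.5, 0.6]
finger_gap: 0.002
[ 0.6649961  -0.11753721  0.21515205] [-0.32025896  1.03636927  0.26382807]
```

View pics/w3.png

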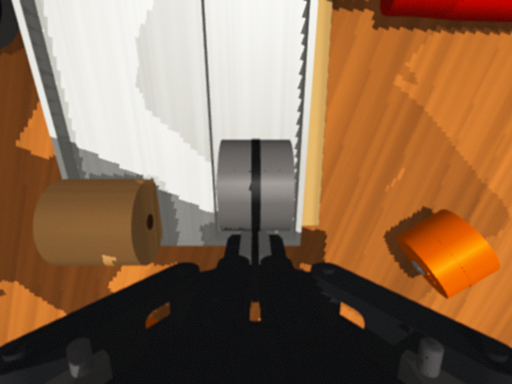

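The wheel is centred in its lane at (256,185), already ahead of the dowel and in contact with the fingertips. I keep pushing.

```bash
python3 -m jog '[[[-2.5,7.6,1.1,0],[-2.5,7.6,1.1,0],[-2.5,7.6,1.1,0],[-2.5,7.6,1.1,0],[-2.5,7.6,1.1,0],[-2.5,7.6,1.1,0],[-2.5,7.6,1.1,0],[-2.5,7.6,1.1,0]]]'
python3 -m jog '[[[-2.5,7.6,1.1,0],[-2.5,7.6,1.1,0],[-2.2,6.6,1,0],[-1.9,5.7,0.8,0],[-1.6,4.8,0.7,0],[-1.2,3.8,0.5,0],[-0.6,1.9,0.3,0],[0,0,0,0]]]'
python3 - <<'E'
from h import *
b=snap('wrist','w4.png');s=manip.sense();print(s['tcp_pos'],s['force'])
d=s['tcp_pos']-[.5912,-.0192,0];print(d@[-.312,.95,0],d@[-.95,-.312,0])
E
```

```text
t: 5.3
tcp_pos: [0.6452, -0.0575, 0.2239]
tool_rot: [0.987, 0.16, 0.0, 0.0]
force: [0.7, -0.1, 0.7]
finger_gap: 0.0
t: 6.3
tcp_pos: [0.6329, -0.0199, 0.2293]
tool_rot: [0.987, 0.16, -0.0, -0.0]
force: [0.4, 0.1, 0.1]
finger_gap: 0.001
[ 0.63290233 -0.01998925  0.22926884] [0.35120147 0.24724055 0.16019808]
-0.013760917210550167 -0.03937096906233554
```

View pics/w4.png

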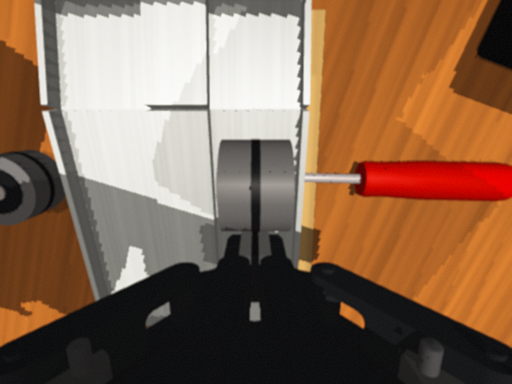

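The wheel is at (256,185), still centred in the lane, with the crest line at row 107. It needs about 35 mm more to reach the crest, so I slow down.

```bash
python3 -m jog '[[[-1.2,3.8,0.5,0],[-1.6,4.8,0.7,0],[-1.6,4.8,0.7,0],[-1.6,4.8,0.7,0],[-1.6,4.8,0.7,0],[-1.2,3.8,0.5,0],[-0.9,2.9,0.4,0],[-0.9,2.9,0.4,0]]]'
python3 -m jog '[[[-0.9,2.9,0.2,0],[-0.9,2.9,0,0],[-0.9,2.9,0,0],[-0.6,1.9,0,0],[-0.6,1.9,0,0],[0,0,0,0],[0,0,0,0],[0,0,0,0]]]'
python3 - <<'E'
from h import *
b=snap('wrist','w5.png');s=manip.sense();print(s['tcp_pos'],s['force'])
d=s['tcp_pos']-[.5912,-.0192,0];print(d@[-.312,.95,0],d@[-.95,-.312,0])
E
```

```text
t: 7.35
tcp_pos: [0.6223, 0.0128, 0.2339]
tool_rot: [0.987, 0.16, 0.0, 0.0]
force: [0.0, -0.5, -0.2]
finger_gap: 0.004
t: 8.35
tcp_pos: [0.6184, 0.025, 0.2341]
tool_rot: [0.987, 0.16, 0.0, 0.0]
force: [0.2, 0.3, -0.3]
finger_gap: 0.0
[0.61843276 0.02506385 0.23411031] [ 0.76593758 -0.28874429  0.55333482]
0.03355404101409573 -0.039681439990042894
```

View pics/w5.png

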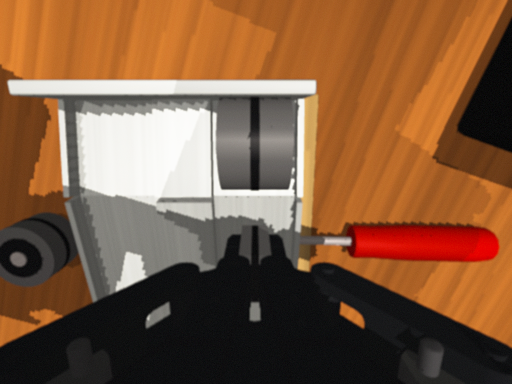

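The wheel, at (254,143), is over the crest and up against the stop, with a gap to the fingers. I back off and raise the hand.

```bash
python3 -m jog '[[[1,-3,1,0],[1,-3,6,0],[0,0,20,0],[0,0,30,0],[0,0,30,0],[0,0,30,0],[0,0,20,0],[0,0,10,0]]]'
python3 -m jog '[[[-10,-10,0,0],[-25,-10,0,0],[-35,-10,0,0],[-35,-10,0,0],[-25,-5,0,0],[-10,0,0,0],[0,0,0,0],[0,0,0,0]]]'
python3 - <<'E'
from h import *
snap('scene','s6.png');snap('top','t6.png');s=manip.sense();print(s['t'],s['tcp_pos'],s['force'])
f=lambda n,r,c:cv2.resize(cv2.imread('pics/'+n)[r:r+150,c:c+200],(400,300),interpolation=2)
cv2.imwrite('pics/f6.png',np.vstack([np.hstack([f('scene0.png',150,130),f('s6.png',150,130)]),np.hstack([f('top0.png',125,200),f('t6.png',125,200)])]))
E
```

```text
t: 9.4
tcp_pos: [0.6206, 0.0189, 0.383]
tool_rot: [0.987, 0.16, 0.001, 0.0]
force: [0.5, 0.4, 0.1]
finger_gap: 0.002
t: 10.4
tcp_pos: [0.4813, -0.026, 0.3811]
tool_rot: [0.987, 0.16, 0.001, 0.0]
force: [0.6, 0.4, -0.7]
finger_gap: -0.002
10.5 [ 0.48127879 -0.02585818  0.3810509 ] [0.32789136 0.04914932 0.06153639]
```

View pics/f6.png

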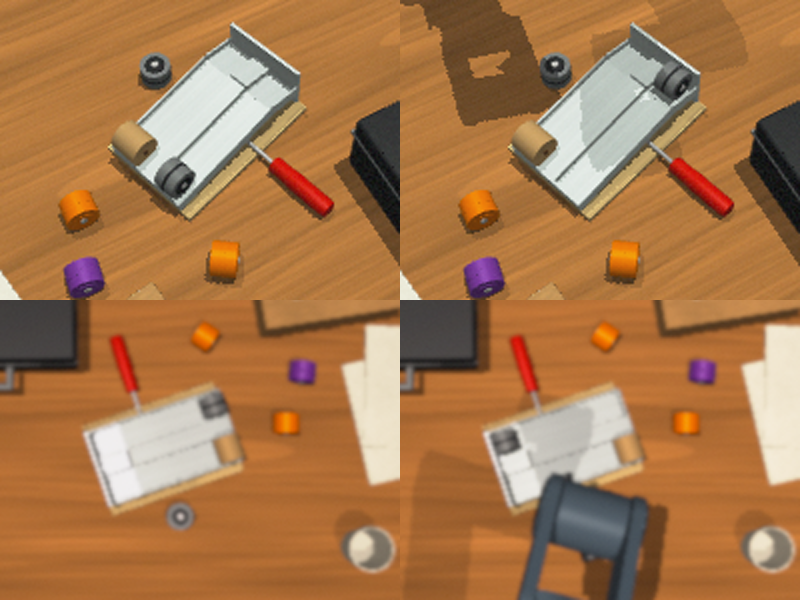

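The before and after views show the wheel upright in the pocket against the stop. The dowel, spare, driver, cup and look-alikes have not moved, and the hand is well clear.

```bash
python3 -c "
from station import manip
print(manip.sign_off())"
```

```text
the job is handed in; nothing more can be done
None
```

The grey wheel is in the pocket against the end stop, and I handed the job in at about 10.5 s with the hand well clear. I pushed it up its lane with the shut fingertips at no more than about 65 mm/s, slowing near the crest. It rolled the last few centimetres into the pocket by itself.

- **Final check:** before and after pictures from the scene and top cameras show the wheel upright against the stop. The dowel, spare, screwdriver, cup and the orange and purple look-alikes are where they started.
- **Not in the last crop:** I did not check the pump and tin again at the end. The arm's path stayed well above the table there.
- **Forces:** readings after each move stayed within sensor noise. One reading of about 6 N came while the arm was still settling in free air.
- **Disagreement:** the different camera views put the wheel up to about 7 mm apart. The close-up wrist pictures settled the alignment.

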